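# Lock the breakfast jug and take its temperature

### The job

Get the tea jug on the breakfast tray ready to serve: turn its black lock collar clockwise until the lug, which covers the sight window, stops at the locked mark. Then pick up the infrared thermometer, aim its lens squarely at the middle of the now uncovered window from about 90 mm away and hold it steady there for two seconds, without touching the jug with it. Lay the thermometer back in its cradle the way it was, and leave the mug, candle and plate undisturbed.

Things in the scene. Friction and masses are not known exactly. Their poses are not given: they have to be found in the camera images.
- jug: Insulated brushed-steel jug, fixed on the tray: round body 130 mm across and 110 mm high, then a 45 degree conical shoulder up to a neck 60 mm across at 145 mm; black loop handle on its local -y side reaching 108 mm from the axis; flat lid, top at 185 mm. Origin: centre of its underside (12 mm above the table, on the tray); z is the jug's axis, up; the sight window is on its local -x side.
- collar (a joint): Black lock collar round the jug's neck (78 mm across, 155 to 177 mm above the jug's underside), turning about the jug's vertical axis with light friction, stays where it is left. Value in rad, grows as it turns clockwise seen from above: 0 = lug straight over the window (unlocked), 1.30 = end stop, lug at the locked mark. It starts between 0 and 0.25.
- lug (a point): The collar's wide flat lug, a black bar 40 mm wide and 16 mm thick (158 to 174 mm above the jug's underside) sticking out radially to 97 mm from the jug's axis. This point: middle of the lug's thickness, 88 mm from the axis. Can be pushed sideways by the fingertips.
- locked_mark (a point): Where the lug point lies when the collar is locked (88 mm from the jug's axis, at lug height). On the jug it is marked by two dark raised ribs on the shoulder, right below the locked lug.
- window (a point): Round black sight window, 36 mm across, in a 42 mm pale metal bezel on the jug's 45 degree shoulder. This point: centre of its outer face, 51 mm from the jug's axis and 131 mm above its underside. Its x axis points straight out of the window (outward, 45 degrees upward).
- thermometer: White infrared thermometer, 160 g, loose, lying in the cradle: straight square handle 150 mm long, 26 mm wide, 24 mm high, with a round head 34 mm across at its front end, bent 45 degrees downward. Origin: centre of the handle, the place to grip from above (26 mm wide along y); x runs along the handle to the head, z up.
- lens (a point): Black lens, centre of the head's end face: 122 mm ahead (+x) of and 42 mm below the handle's centre. Its x axis is the sight line, pointing out of the lens (45 degrees down from the handle's x axis).
- cradle: Grey fixed charging cradle: base 150 x 75 x 12 mm and two open-topped saddles 100 mm apart along x (each 16 mm thick, flat seat 73 mm above the table, sides splayed outward, 22 mm high, about 36 mm apart at the seat). Origin: centre of its underside; x points the way the thermometer's head points.
- cradle_rest (a point): Where the handle's centre lies when the thermometer rests in the cradle, 85 mm above the table.
- cradle_nose (a point): Where the lens centre lies when the thermometer rests in the cradle.
- tray: Round wooden tray, fixed, 414 mm across, floor 12 mm and rim 30 mm above the table. Origin: centre of its underside.
- mug: White mug, empty, 82 mm across, 88 mm high, handle on its +y side; loose on the tray. Origin: centre of its underside. Bystander.
- candle: Unlit candle in a glass, 78 mm across, 90 mm high; loose on the tray. Origin: centre of its underside. Bystander.
- plate: White plate 164 mm across with a croissant fixed on it, 56 mm high in all; loose on the table. Origin: centre of its underside. Bystander.
Things that resemble listed ones, but are neither listed nor needed, are in the scene too. Several things have the shape of the thermometer; the one meant has the colours described above.

How it is judged (in metres and radians):
On the way, in this order (a step that is already met when the one before it is completed fails the run):
1. the collar is turned to its locked mark, so that the window is uncovered (value of joint collar above 1.2 rad), for 0.2 s.
2. held in the fingers, the thermometer points at the window: sight line within 15 mm of its centre each way and 15 degrees of square, lens 60 to 120 mm off; still for 1.5 s, collar locked (value of joint collar above 1.2 rad and x of window in the frame of lens between 0.06 and 0.12 m and y of window in the frame of lens between -0.015 and 0.015 m and z of window in the frame of lens between -0.015 and 0.015 m and angle between the x axis of lens and the x axis of window, either way round below 0.26 rad and linear speed of thermometer below 0.02 m/s and angular speed of thermometer below 0.15 rad/s and contact force between the fingers and thermometer above 1 N), for 1.5 s.
At the end, for the whole second after the job is handed in: The collar is at its locked mark (within 0.1 rad of the stop) and the thermometer lies still in its cradle the way it was (handle centre within 16 mm and lens within 20 mm of their rest places); mug, candle and plate within 25 mm of where they were (value of joint collar above 1.2 rad and distance between thermometer and cradle_rest below 0.016 m and distance between lens and cradle_nose below 0.02 m and linear speed of thermometer below 0.02 m/s); the robot touches nothing.
It fails at once if the thermometer touches the jug or its collar (contact force between thermometer and jug above 0.5 N).
It fails at once if the mug is moved by more than 25 mm or tipped (distance of mug from where it was at the start of the episode above 0.025 m or angle between mug's own z axis and vertical above 0.3 rad).
It fails at once if the candle is moved by more than 25 mm or tipped (distance of candle from where it was at the start of the episode above 0.025 m or angle between candle's own z axis and vertical above 0.3 rad).
It fails at once if the plate is moved by more than 25 mm or tipped (distance of plate from where it was at the start of the episode above 0.025 m or angle between plate's own z axis and vertical above 0.3 rad).
It also fails if it takes over 64 s, if anything falls off the work surface, if the arm or the gripper's body presses on something with over 40 N, if the wrist force passes 120 N, or if a joint passes its speed limit or range.

### The arm

A 6-joint arm with a two-finger parallel gripper is mounted at the origin on the work surface. World frame = base frame: x ahead of the robot, y to its left, z up, the work surface at z = 0. Lengths are in mm, angles in rad, forces in N, time in s.
With the tool pointing down it reaches from about 275 to 1000 mm from the base axis. Payload 8.4 kg.
Tool frame: the origin (TCP) lies midway between the tips of the shut fingers; the grasp point (between the pads) lies 19 mm behind it; z points along the fingers, y is the line along which they close (so a half turn about z gives the same grasp; the last joint's range is limited). The gripper opens to 85 mm and grips with 20 to 120 N. Pads are 22 mm wide; open, the fingers measure 114 mm over their backs; the gripper's body (76 mm by 85 mm) begins 54 mm behind the grasp point. The pads swing forward as they close: fully open they stand 13 mm farther back than shut.
Start: joints at [1.261, 0.353, 1.633, -0, 1.155, -0.002], TCP at [189.35, 595.629, 231.281] pointing down, gripper open.
Joint ranges: [-2.63, 2.63], [-0.92, 2.1], [0.06, 2.66], [-1.3, 4.44], [0, 2.69], [-3.02, 3.02]. Speed limits (rad/s): [2.22, 2.22, 2.79, 3.14, 3.14, 3.14].

### API

Orientations are given as [roll, pitch, yaw] about the fixed x, y, z axes, in that order (R = Rz(yaw) Ry(pitch) Rx(roll)).
In Python, from rig import telemetry, optics, r gives the robot as it stands.
- The arm moves only by the tool play_rows, never from a script. Its arguments are lists of equal length, an entry for each row: "dp": the shift along the tool's x, y, z in units of 40 mm (1.0 is 40 mm), a list of three; "rot": the turn, a rotation vector about the tool's x, y, z in units of 6 degrees (1.0 is 6 degrees), a list of three. In form: {"dp": [[tx, ty, tz], ...], "rot": [[ax, ay, az], ...]}. A call has 1 to 5 rows; each row is the pose to reach, as a shift and turn from the pose commanded when the call began, along the tool's axes at that moment; what a row does not reach only later rows make up. A row lasts 1/12 s, in which the tool goes at most 41.7 mm and 7.16 degrees, less where a joint would pass 70% of its speed; a pose out of reach is approached as far as the arm can. A call with a gripper value outside its range is refused whole. "fingers" is the opening, from 0 (shut) to 1 (fully open), set as the call begins (left out, the last holds). The fingers move at their own pace and stop on an object; "grip_force" is the grip in N (left out, the last holds). Time passes only in rows, so rows that repeat a pose let the fingers close. It gives the time, the measured TCP pose, the force, the opening and the grip force at its end, in the units of the state.
- telemetry.sense(): the state, without advancing time (a new reading comes with each control period).
- optics.grab_frame(name): name is "side" or "top" or "wrist"; returns a dict with "color" (480x640x3 uint8, red, green, blue), "mtx" (3x3 intrinsics, pixels), "R" (3x3) and "t" (3): a world point X has camera coordinates R X + t; the wrist camera has in their place "mount" (4x4, takes a point from camera to tool coordinates, whose origin is the TCP and whose axes are the flange's). Camera axes: x right, y down, z forward; pixel columns grow to the right and rows downward; lengths in mm; the calibration is good to about 2 mm. A picture is of the moment at which its call begins: read the wrist's pose just before it. There is no depth.
- r.sign_off(): hands the job in; it is judged then, once.
The state is a dict: "clock": time; "qpos": joint angles; "qvel": joint speeds; "joint_efforts": joint torques, N m; "eef_pos": TCP position; "tcp_rot": TCP orientation; "contact_force": force on the tool from outside, world axes, zero at the start; "wrist_torque": the same for the moment, N m; "opening": opening from 0.0 (shut) to 1.0 (fully open); "grasp_force": force on a finger pad.
Only numpy, scipy, OpenCV 4.12 (cv2) and the standard library are available. Lean on these libraries where they do the work, as an engineer would, in place of code of your own. Each camera call takes 0.05 s, during which the arm holds its last target. There are 200 camera calls.

## Working session

There is one attempt and no reset: what is moved stays moved. The work goes in short steps, Python scripts to look and compute and a tool call to move; the robot and the scene stay as the last step left them, time stands still between calls to the robot, and variables do not carry over. Pictures are saved under pics/ and viewed, at most 10 in all, crops included, and the job is handed in when it is done.

Besides the shell and the picture viewer there is one more tool, called as name(argument=value, ...) on one line, values as JSON. play_rows: Moves the arm, as the interface text tells. Its arguments: {"type":"object","properties":{"dp":{"type":"array"},"rot":{"type":"array"},"fingers":{"type":"number"},"grip_force":{"type":"number"}},"required":["dp","rot"]}

```bash
ls; mkdir -p pics; python3 - <<'E'
from rig import telemetry, optics, r
import cv2, numpy as np
s=telemetry.sense(); print(s['clock'],s['eef_pos'],s['tcp_rot'],s['opening'])
for n in ['side','top']:
    f=optics.grab_frame(n); cv2.imwrite(f'pics/{n}0.png',f['color'][:,:,::-1])
    print(n,f['mtx'].tolist(),np.round(f['R'],4).tolist(),np.round(f['t'],1).tolist())
    np.savez(f'{n}.npz',**{k:f[k] for k in('color','mtx','R','t')})
f=optics.grab_frame('wrist');print(f['mtx'].tolist(),f['mount'])
E
```

```text
pics
0.0 [189.21465288 595.16749168 230.56904069] [-3.14020210e+00 -3.24426520e-05  2.83375183e+00] 0.9973803239968103
side [[594.0099055293462, 0.0, 322.98188427823334], [0.0, 594.0099055293462, 236.39795318326898], [0.0, 0.0, 1.0]] [[0.9916, -0.1284, 0.0146], [-0.0648, -0.5921, -0.8033], [0.1118, 0.7956, -0.5954]] [-495.7, 226.8, 1328.9]
top [[566.6612618750119, 0.0, 325.9501978582421], [0.0, 566.6612618750119, 233.28418154686545], [0.0, 0.0, 1.0]] [[-0.0134, -0.9999, 0.01], [-0.9956, 0.0124, -0.0926], [0.0925, -0.0112, -0.9957]] [147.1, 548.0, 1575.9]
[[391.03939822145674, 0.0, 320.12325086738656], [0.0, 391.03939822145674, 242.61797038769274], [0.0, 0.0, 1.0]] [[ 1.26694644e-03 -9.53361962e-01 -3.01826713e-01  7.65331779e+01]
 [ 9.99999000e-01  1.39756683e-03 -2.16819358e-04  5.86703467e-01]
 [ 6.28530330e-04 -3.01826136e-01  9.53362779e-01 -1.43160865e+02]
 [ 0.00000000e+00  0.00000000e+00  0.00000000e+00  1.00000000e+00]]
```

View pics/top0.png

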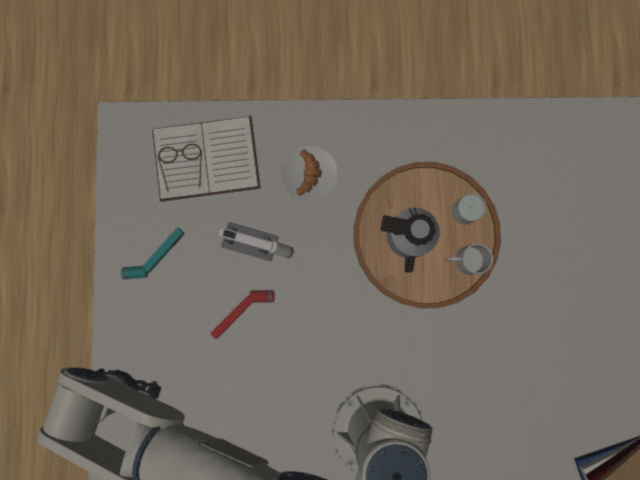

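View pics/side0.png

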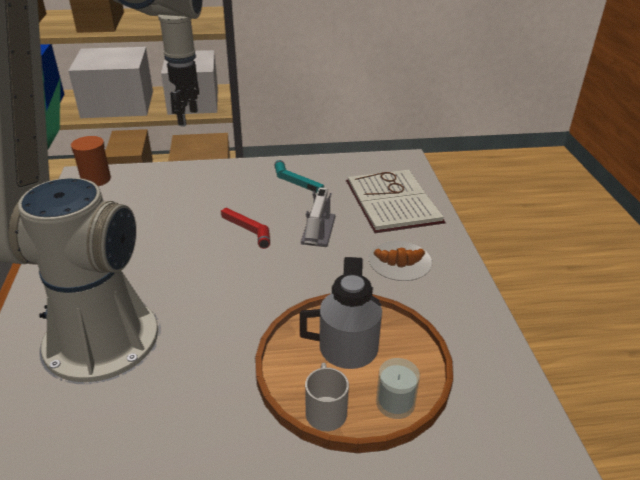

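The top view shows the jug with its lug at about (395,225), the handle at (410,262), the mug at (475,260), the candle at (469,209) and the plate at (309,173). Three things are thermometer-shaped: white at (255,242), red at (243,313) and teal at (152,255). The white one fits, both by colour and because it lies in the grey cradle. I'll confirm that in a crop.

```bash
python3 - <<'E'
import cv2, numpy as np
t=np.load('top.npz')['color'][:,:,::-1]
a=cv2.resize(t[205:275,205:305],(800,560),interpolation=cv2.INTER_CUBIC)
b=cv2.resize(t[190:290,375:450],None,fx=5.6,fy=5.6,interpolation=cv2.INTER_CUBIC)
c=np.hstack([cv2.resize(a,(400,280)),cv2.resize(t[195:280,370:455],(400,400),interpolation=cv2.INTER_CUBIC)[:280+0] if 0 else cv2.resize(t[195:280,370:455],(400,400),interpolation=cv2.INTER_CUBIC)[0:280]])
p=np.zeros((400,800,3),np.uint8); p[:280,:400]=cv2.resize(a,(400,280)); p[:,400:]=cv2.resize(t[195:280,370:455],(400,400),interpolation=cv2.INTER_CUBIC)
p=np.clip(p.astype(float)*1.5,0,255).astype(np.uint8)
cv2.imwrite('pics/crop1.png',p)
E
```

```text
(no output)
```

View pics/crop1.png

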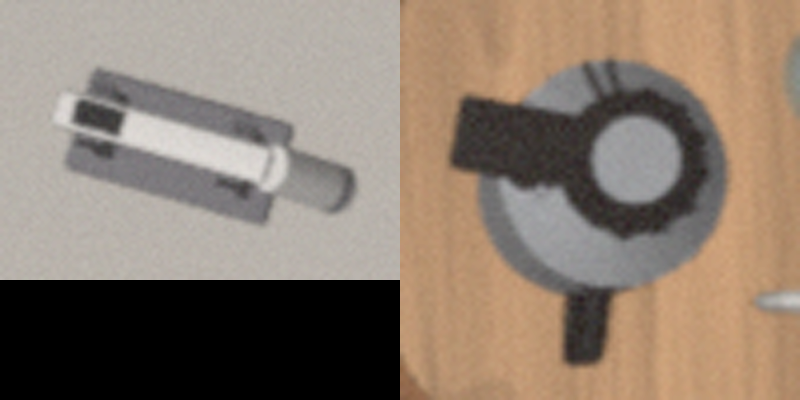

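The crop confirms it: the white thermometer is in the grey cradle, handle from (220,232) to (273,246), with its head pointing right and slightly down. On the jug, the lid centre is at about (420.4,228.8), the lug end at (383.4,223), the ribs at (413.6,211) and the handle tip at (410,271).

```bash
cat > h.py <<'E'
import numpy as np, cv2
from scipy.spatial.transform import Rotation as Ro
def ld(n): 
    d=np.load(n+'.npz'); return d
def plane(d,uv,z):
    uv=np.atleast_2d(uv).astype(float); R,t=d['R'],np.asarray(d['t'])
    C=-R.T@t; v=(R.T@np.linalg.inv(d['mtx'])@np.c_[uv,np.ones(len(uv))].T).T
    return C+v*((z-C[2])/v[:,2])[:,None]
def proj(d,X):
    x=np.atleast_2d(X)@d['R'].T+d['t']; x=x@d['mtx'].T; return x[:,:2]/x[:,2:]
def wristcam(f,s):
    T=np.eye(4);T[:3,:3]=Ro.from_euler('xyz',s['tcp_rot']).as_matrix();T[:3,3]=s['eef_pos']
    M=np.linalg.inv(T@f['mount']); return dict(mtx=f['mtx'],R=M[:3,:3],t=M[:3,3],color=f['color'])
E
python3 - <<'E'
from h import *
T=ld('top');S=ld('side')
j=plane(T,(420.4,228.8),197)[0];print('jug',j, 'side proj lid',proj(S,j))
deg=lambda v:np.degrees(np.arctan2(v[1],v[0]))
for z in(60,90,120):
  d=plane(T,(409.7,271.5),z)[0]-j;print('handle',z,deg(d),np.hypot(*d[:2]))
for z in(135,145):
  d=plane(T,(413.6,210.9),z)[0]-j;print('ribs',deg(d),np.hypot(*d[:2]))
d=plane(T,(383.4,223.05),186)[0]-j;print('lug',deg(d),np.hypot(*d[:2]))
c=plane(T,(250.1,241.6),12)[0];print('cradle',c)
k=np.array([[95,68],[293,125],[268,225],[66,168]])/4+205
P=plane(T,k,12);print(P[:,:2],deg(P[1]-P[0]),deg(P[2]-P[3]),np.linalg.norm(P[1]-P[0]),np.linalg.norm(P[2]-P[1]))
im=cv2.cvtColor(T['color'],cv2.COLOR_RGB2HSV)
# bright white handle
m=((im[...,2]>150)).astype(np.uint8); m2=np.zeros_like(m); m2[222:262,212:282]=m[222:262,212:282]
print(np.percentile(im[205:275,205:305,2],[5,50,90,99]))
n,l,st,ce=cv2.connectedComponentsWithStats(m2);print(st[1:],ce[1:])
# side lid ellipse
g=S['color'][270:300,335:370].astype(int).sum(2)//3
print(j,proj(T,[j]))
for nm,uv in dict(plate=(309,173),mug=(475,260),candle=(469,209)).items(): print(nm,plane(T,uv,60)[0])
E
```

```text
jug [542.23460606 -96.76004427 197.        ] side proj lid [[351.4490882  281.47512364]]
handle 60 175.42899388833453 104.36835153762499
handle 90 172.89164607093926 105.54750000080473
handle 120 170.41509536153092 106.92884628417167
ribs 5.845835973983098 54.162239851968295
ribs 7.7949024484891005 53.06113777114118
lug 79.5460276411596 93.49584216936611
cradle [530.00498606 355.48058296  12.        ]
[[586.74943482 416.12964805]
 [544.2514649  275.53767611]
 [473.4189712  293.61870185]
 [515.67179638 436.47686074]] -106.81895296484944 -106.47651389317188 146.87470857821393 73.10380056024921
[ 79. 122. 125. 146.]
[] []
[542.23460606 -96.76004427 197.        ] [[420.4 228.8]]
plate [715.98309789 185.34741539  60.        ]
mug [ 467.45998619 -269.60608459   60.        ]
candle [ 609.39563459 -258.24840859   60.        ]
```

```bash
cat >> h.py <<'E'
def plan(waypts,maxmm=36,maxdeg=6.5,start=None):
    """waypts: list of (xyz, yaw_deg). prints calls of <=5 rows in tool units, rounded; re-bases on the rounded pose."""
    if start is None:
        from rig import telemetry
        s=telemetry.sense(); start=(np.array(s['eef_pos']),Ro.from_euler('xyz',s['tcp_rot']))
    p,q=start; rows=[]
    for xyz,yaw in waypts:
        xyz=np.array(xyz,float); Q=Ro.from_euler('xyz',[np.pi,0,np.radians(yaw)]); rv=(q.inv()*Q).as_rotvec()
        n=int(max(1,np.ceil(np.linalg.norm(xyz-p)/maxmm),np.ceil(np.degrees(np.linalg.norm(rv))/maxdeg)))
        rows+=[(p+(xyz-p)*k/n,q*Ro.from_rotvec(rv*k/n)) for k in range(1,n+1)]; p,q=xyz,Q
    p,q=start
    for i in range(0,len(rows),5):
        c=rows[i:i+5]
        dp=[np.round(q.inv().apply(a-p)/40,2) for a,_ in c]; rt=[np.round(np.degrees((q.inv()*b).as_rotvec())/6,2) for _,b in c]
        print('{"dp":',[x.tolist() for x in dp],', "rot":',[x.tolist() for x in rt],'}')
        p,q=p+q.apply(dp[-1]*40),q*Ro.from_rotvec(np.radians(rt[-1]*6))
E
cat > push.py <<'E'
from h import *
J=np.array([542.2,-96.8])
def pt(th,off,r=76,z=168):
    a=np.radians(th);u=np.array([np.cos(a),np.sin(a)]);n=np.array([-u[1],u[0]])
    return [*(J+r*u+(20+16+off)*n),z]
E
python3 - <<'E'
from push import *
print(pt(79.5,16),pt(7,0))
plan([(pt(79.5,16,z=232),73.3),(pt(79.5,16),73.3)])
E
```

```text
[np.float64(504.92064474407755), np.float64(-12.596379699547773), 168] [np.float64(613.2462111621552), np.float64(-51.806268442121194), 168]
{"dp": [[-0.61, -0.6, -0.0], [-1.21, -1.21, -0.0], [-1.82, -1.81, -0.0], [-2.42, -2.42, -0.0], [-3.03, -3.02, -0.0]] , "rot": [[-0.0, 0.0, 0.74], [-0.0, 0.0, 1.48], [-0.0, 0.0, 2.23], [-0.0, 0.0, 2.97], [-0.0, 0.0, 3.71]] }
{"dp": [[-0.79, -0.33, -0.01], [-1.58, -0.66, -0.01], [-2.37, -0.99, -0.01], [-3.16, -1.32, -0.01], [-3.95, -1.65, -0.01]] , "rot": [[-0.0, 0.0, 0.74], [-0.0, 0.0, 1.49], [-0.0, 0.0, 2.23], [-0.0, 0.0, 2.97], [-0.0, 0.0, 3.71]] }
{"dp": [[-0.86, -0.01, -0.0], [-1.72, -0.01, -0.0], [-2.57, -0.02, -0.0], [-3.43, -0.02, -0.0], [-4.28, -0.03, -0.0]] , "rot": [[-0.0, 0.01, 0.74], [-0.0, 0.01, 1.49], [-0.0, 0.01, 2.23], [-0.0, 0.01, 2.97], [-0.0, 0.01, 3.71]] }
{"dp": [[-0.8, 0.32, -0.01], [-1.59, 0.64, -0.01], [-2.39, 0.96, -0.01], [-3.18, 1.28, -0.01], [-3.98, 1.59, -0.01]] , "rot": [[-0.0, -0.0, 0.75], [-0.0, -0.0, 1.49], [-0.01, -0.0, 2.23], [-0.01, 0.0, 2.97], [-0.01, 0.0, 3.71]] }
{"dp": [[0.0, 0.0, 0.8], [0.0, 0.0, 1.6]] , "rot": [[0.0, 0.0, 0.0], [0.0, 0.0, 0.0]] }
```

play_rows(dp=[[-0.61, -0.6, 0], [-1.21, -1.21, 0], [-1.82, -1.81, 0], [-2.42, -2.42, 0], [-3.03, -3.02, 0]], rot=[[0, 0, 0.74], [0, 0, 1.48], [0, 0, 2.23], [0, 0, 2.97], [0, 0, 3.71]], fingers=0)

```text
clock: 0.57
eef_pos: [268.5, 442.2, 231.0]
tcp_rot: [-3.141, 0.0, 2.442]
contact_force: [0.6, 1.0, 0.6]
opening: 0.3
grasp_force: 0.0
```

play_rows(dp=[[-0.79, -0.33, 0], [-1.58, -0.66, 0], [-2.37, -0.99, 0], [-3.16, -1.32, 0], [-3.95, -1.65, 0]], rot=[[0, 0, 0.74], [0, 0, 1.48], [0, 0, 2.23], [0, 0, 2.97], [0, 0, 3.71]])

```text
clock: 0.98
eef_pos: [347.4, 290.2, 231.3]
tcp_rot: [3.142, 0.0, 2.053]
contact_force: [0.6, -0.4, -0.2]
opening: 0.002
grasp_force: 0.0
```

play_rows(dp=[[-0.86, 0, 0], [-1.72, 0, 0], [-2.57, -0.02, 0], [-3.43, -0.02, 0], [-4.28, -0.03, 0]], rot=[[0, 0, 0.74], [0, 0, 1.48], [0, 0, 2.23], [0, 0, 2.97], [0, 0, 3.71]])

```text
clock: 1.4
eef_pos: [426.4, 138.2, 231.3]
tcp_rot: [3.141, -0.0, 1.664]
contact_force: [0.8, 1.4, 0.4]
opening: -0.001
grasp_force: 0.0
```

play_rows(dp=[[-0.8, 0.32, 0], [-1.59, 0.64, 0], [-2.39, 0.96, 0], [-3.18, 1.28, 0], [-3.98, 1.59, 0]], rot=[[0, 0, 0.74], [0, 0, 1.48], [0, 0, 2.23], [0, 0, 2.97], [0, 0, 3.71]])

```text
clock: 1.82
eef_pos: [505.2, -14.1, 231.2]
tcp_rot: [-3.142, -0.0, 1.276]
contact_force: [0.3, 0.1, 0.1]
opening: 0.0
grasp_force: 0.0
```

```bash
python3 - <<'E'
from push import *
from rig import telemetry, optics
s=telemetry.sense();print(s['clock'],s['eef_pos'],s['tcp_rot'],s['contact_force'],s['opening'])
plan([(pt(79.5,16),73.3)])
f=optics.grab_frame('wrist');cv2.imwrite('pics/w1.png',f['color'][:,:,::-1])
w=wristcam(f,s);print(proj(w,[[542.2,-96.8,197],pt(79.5,-36,88,186)]))
E
```

```text
1.8167 [505.23574553 -14.10090385 231.21523909] [-3.14152574e+00 -7.02638325e-05  1.27569806e+00] [0.28034764 0.14676262 0.06573007] 0.00040531937680154246
{"dp": [[0.02, -0.01, 0.79], [0.03, -0.02, 1.58]] , "rot": [[-0.0, -0.0, -0.02], [-0.0, -0.0, -0.03]] }
[[427.64394357 399.82042828]
 [417.04489055 240.64175503]]
```

View pics/w1.png

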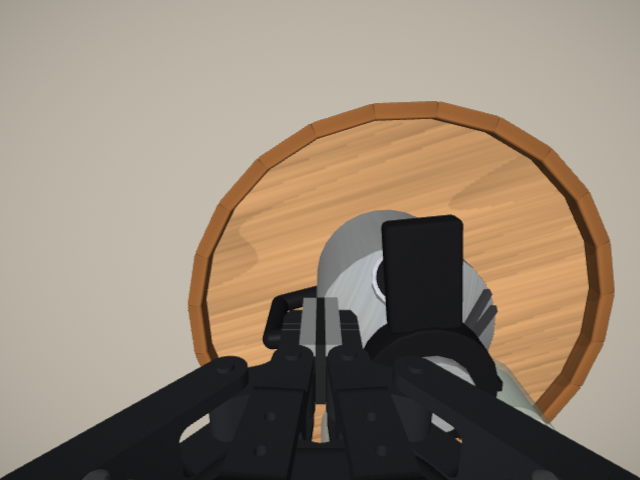

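The wrist view shows the lug at columns 383–462, rows 217–330. The bezel's left edge shows at (375,280) and the ribs at (485,310). The shut fingers at columns 283–357 are clear of the lug.

```bash
python3 - <<'E'
from push import *
st=(np.array(pt(79.5,16)),Ro.from_euler('xyz',[np.pi,0,np.radians(73.3)]))
plan([(pt(79.5,2),73.3)]+[(pt(t,0),73.3) for t in range(74,12,-5)],maxmm=14,start=st)
E
```

```text
{"dp": [[0.04, 0.35, 0.0], [0.14, 0.57, 0.0], [0.21, 0.74, 0.0], [0.27, 0.92, 0.0], [0.31, 1.09, 0.0]] , "rot": [[0.0, 0.0, 0.0], [0.0, 0.0, 0.0], [0.0, 0.0, 0.0], [0.0, 0.0, 0.0], [0.0, 0.0, 0.0]] }
{"dp": [[0.03, 0.19, 0.0], [0.04, 0.37, 0.0], [0.04, 0.55, 0.0], [0.02, 0.73, 0.0], [-0.02, 0.91, 0.0]] , "rot": [[0.0, 0.0, 0.0], [0.0, 0.0, 0.0], [0.0, 0.0, 0.0], [0.0, 0.0, 0.0], [0.0, 0.0, 0.0]] }
{"dp": [[-0.05, 0.18, 0.0], [-0.12, 0.35, 0.0], [-0.2, 0.52, 0.0], [-0.29, 0.67, 0.0]] , "rot": [[0.0, 0.0, 0.0], [0.0, 0.0, 0.0], [0.0, 0.0, 0.0], [0.0, 0.0, 0.0]] }
```

play_rows(dp=[[0.02, -0.01, 0.6], [0.03, -0.02, 1.2], [0.03, -0.02, 1.58], [0.03, -0.02, 1.58]], rot=[[0, 0, 0], [0, 0, 0], [0, 0, 0], [0, 0, 0]])

```text
clock: 2.2
eef_pos: [502.1, -11.1, 165.0]
tcp_rot: [-3.136, 0.002, 1.279]
contact_force: [-1.0, -0.6, -1.3]
opening: 0.001
grasp_force: 0.0
```

play_rows(dp=[[0.04, 0.35, 0], [0.14, 0.57, 0], [0.21, 0.74, 0], [0.27, 0.92, 0], [0.31, 1.09, 0]], rot=[[0, 0, 0], [0, 0, 0], [0, 0, 0], [0, 0, 0], [0, 0, 0]])

```text
clock: 2.62
eef_pos: [550.4, -11.3, 168.6]
tcp_rot: [3.141, -0.0, 1.28]
contact_force: [-1.6, 0.3, -0.2]
opening: -0.001
grasp_force: 0.6
```

play_rows(dp=[[0.03, 0.19, 0], [0.04, 0.37, 0], [0.04, 0.55, 0], [0.02, 0.73, 0], [-0.02, 0.91, 0]], rot=[[0, 0, 0], [0, 0, 0], [0, 0, 0], [0, 0, 0], [0, 0, 0]])

```text
clock: 3.03
eef_pos: [585.0, -23.1, 168.0]
tcp_rot: [-3.141, -0.0, 1.28]
contact_force: [-2.1, -0.0, 0.0]
opening: 0.001
grasp_force: 0.6
```

play_rows(dp=[[-0.05, 0.18, 0], [-0.12, 0.35, 0], [-0.2, 0.52, 0], [-0.29, 0.67, 0]], rot=[[0, 0, 0], [0, 0, 0], [0, 0, 0], [0, 0, 0]])

```text
clock: 3.37
eef_pos: [607.4, -42.2, 168.1]
tcp_rot: [3.141, -0.0, 1.28]
contact_force: [-0.7, 0.7, 0.1]
opening: -0.0
grasp_force: 0.5
```

```bash
python3 - <<'E'
from push import *
plan([(pt(t,0),73.3) for t in (10,7,4,2,0)],maxmm=14)
E
```

```text
{"dp": [[-0.12, 0.12, 0.0], [-0.19, 0.21, 0.0], [-0.26, 0.29, 0.0], [-0.31, 0.34, 0.0], [-0.37, 0.39, 0.0]] , "rot": [[0.0, -0.0, 0.0], [0.0, -0.0, 0.0], [0.0, -0.0, 0.0], [0.0, -0.0, 0.0], [0.0, -0.0, 0.0]] }
```

play_rows(dp=[[-0.12, 0.12, 0], [-0.19, 0.21, 0], [-0.22, 0.25, 0], [-0.22, 0.25, 0]], rot=[[0, 0, 0], [0, 0, 0], [0, 0, 0], [0, 0, 0]])

```text
clock: 3.7
eef_pos: [614.0, -53.5, 168.1]
tcp_rot: [3.141, 0.0, 1.279]
contact_force: [-0.6, 0.8, -0.2]
opening: -0.002
grasp_force: 0.0
```

play_rows(dp=[[-0.04, 0.04, 0], [-0.08, 0.08, 0], [-0.08, 0.08, 0]], rot=[[0, 0, 0], [0, 0, 0], [0, 0, 0]])

```text
clock: 3.95
eef_pos: [615.0, -55.6, 168.0]
tcp_rot: [-3.139, -0.002, 1.279]
contact_force: [-3.9, 6.9, 2.9]
opening: -0.0
grasp_force: 3.7
```

play_rows(dp=[[-0.04, 0.03, 0], [-0.08, 0.05, 0], [-0.08, 0.05, 0]], rot=[[0, 0, 0], [0, 0, 0], [0, 0, 0]])

```text
clock: 4.2
eef_pos: [615.2, -56.2, 168.0]
tcp_rot: [-3.136, -0.006, 1.279]
contact_force: [-7.3, 22.0, 6.1]
opening: -0.002
grasp_force: 11.2
```

play_rows(dp=[[0.3, -0.09, 0], [0.6, -0.18, 0], [0.6, -0.18, -0.8], [0.6, -0.18, -1.6], [0.6, -0.18, -2.2]], rot=[[0, 0, 0], [0, 0, 0], [0, 0, 0], [0, 0, 0], [0, 0, 0]], fingers=1)

```text
clock: 4.62
eef_pos: [617.6, -35.0, 258.4]
tcp_rot: [3.14, 0.0, 1.281]
contact_force: [1.2, -0.2, 0.6]
opening: 0.709
grasp_force: 0.0
```

```bash
python3 - <<'E'
from push import *
plan([([480,0,255],73.3)])
E
```

```text
{"dp": [[-0.04, -0.89, 0.02], [-0.07, -1.77, 0.04], [-0.11, -2.66, 0.06], [-0.15, -3.55, 0.08]] , "rot": [[0.0, 0.0, 0.0], [0.01, 0.0, 0.01], [0.01, 0.0, 0.01], [0.02, 0.0, 0.01]] }
```

play_rows(dp=[[-0.04, -0.89, 0], [-0.07, -1.77, 0], [-0.11, -2.66, 0.06], [-0.15, -3.55, 0.08], [-0.15, -3.55, 0.08]], rot=[[0, 0, 0], [0, 0, 0], [0, 0, 0], [0, 0, 0], [0, 0, 0]], fingers=0.5)

```text
clock: 5.03
eef_pos: [473.1, 0.6, 252.1]
tcp_rot: [-3.137, 0.001, 1.281]
contact_force: [0.8, -0.9, 0.3]
opening: 0.498
grasp_force: 0.0
```

play_rows(dp=[[0, 0, 0], [0, 0, 0]], rot=[[0, 0, 0], [0, 0, 0]])

```text
clock: 5.2
eef_pos: [480.2, -0.4, 253.6]
tcp_rot: [3.139, -0.0, 1.28]
contact_force: [0.0, -0.2, 0.4]
opening: 0.496
grasp_force: 0.0
```

```bash
python3 - <<'E'
from push import *
from rig import telemetry, optics
s=telemetry.sense();print(s['clock'],s['eef_pos'])
f=optics.grab_frame('wrist');cv2.imwrite('pics/w2.png',f['color'][:,:,::-1])
w=wristcam(f,s);np.savez('w2.npz',**w)
print(proj(w,[[542.2,-96.8,197],[542.2+51*np.cos(np.radians(82)),-96.8+51*np.sin(np.radians(82)),143]]))
E
```

```text
5.2 [ 4.80155874e+02 -3.79733786e-01  2.53581320e+02]
[[462.42109155 382.91224855]
 [432.37693901 272.04965854]]
```

View pics/w2.png

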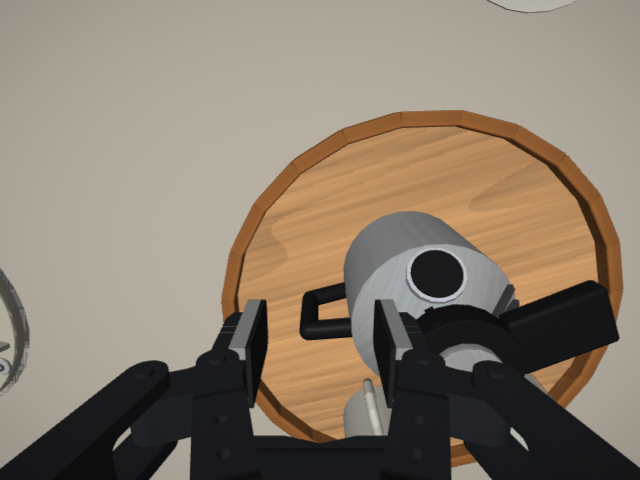

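```bash
python3 - <<'E'
from push import *
w=np.load('w2.npz');g=w['color'].astype(int).sum(2)//3
m=np.zeros((480,640),np.uint8);m[245:303,405:470]=(g[245:303,405:470]<60)
n,l,st,ce=cv2.connectedComponentsWithStats(m);i=1+np.argmax([q[4] if abs(c[0]-437)<6 else 0 for q,c in zip(st[1:],ce[1:])]);print(st[i],ce[i])
P=plane(w,ce[i],143)[0];d=P[:2]-J;print(P,np.hypot(*d),np.degrees(np.arctan2(d[1],d[0])))
plan([([498,262,262],73.3)])
E
```

```text
[ 411  250   52   48 1901] [436.5297212  273.53129932]
[551.85568327 -48.22171849 143.        ] 49.52859430420321 78.75809839869248
{"dp": [[0.8, -0.18, -0.03], [1.6, -0.37, -0.05], [2.4, -0.55, -0.08], [3.21, -0.73, -0.11], [4.01, -0.91, -0.13]] , "rot": [[0.0, -0.0, 0.0], [0.0, -0.0, 0.0], [0.01, -0.0, 0.0], [0.01, -0.0, 0.0], [0.01, -0.0, 0.0]] }
{"dp": [[0.8, -0.19, -0.03], [1.6, -0.37, -0.06], [2.4, -0.55, -0.08]] , "rot": [[0.0, -0.0, 0.01], [0.01, -0.0, 0.01], [0.01, -0.0, 0.01]] }
```

The window is uncovered, its centre at (437,273), which gives roughly (552,-48,143) with its outward direction near 80°. The lug now sits over the ribs at the right. Next I move to view the cradle.

play_rows(dp=[[0.8, -0.18, 0], [1.6, -0.37, -0.05], [2.4, -0.55, -0.08], [3.21, -0.73, -0.11], [4.01, -0.91, -0.13]], rot=[[0, 0, 0], [0, 0, 0], [0, 0, 0], [0, 0, 0], [0, 0, 0]], fingers=1)

```text
clock: 5.67
eef_pos: [491.7, 165.3, 258.2]
tcp_rot: [3.141, -0.0, 1.279]
contact_force: [-0.3, -0.1, -0.4]
opening: 1.0
grasp_force: 0.0
```

play_rows(dp=[[0.8, -0.19, 0], [1.6, -0.37, -0.06], [2.4, -0.55, -0.08], [2.4, -0.55, -0.08], [2.4, -0.55, -0.08]], rot=[[0, 0, 0], [0, 0, 0], [0, 0, 0], [0, 0, 0], [0, 0, 0]])

```text
clock: 6.08
eef_pos: [497.8, 263.7, 260.8]
tcp_rot: [3.141, 0.0, 1.282]
contact_force: [-0.5, -0.1, 0.0]
opening: 0.996
grasp_force: 0.0
```

```bash
python3 - <<'E'
from push import *
from rig import telemetry, optics
s=telemetry.sense();print(s['clock'],s['eef_pos'],s['tcp_rot'])
f=optics.grab_frame('wrist');cv2.imwrite('pics/w3.png',f['color'][:,:,::-1])
w=wristcam(f,s);np.savez('w3.npz',**w)
print(proj(w,[[530,355.5,97]]))
E
```

```text
6.0833 [497.77717924 263.67403773 260.78940794] [3.14146491e+00 1.31549512e-04 1.28205193e+00]
[[325.61011123  90.79823839]]
```

View pics/w3.png

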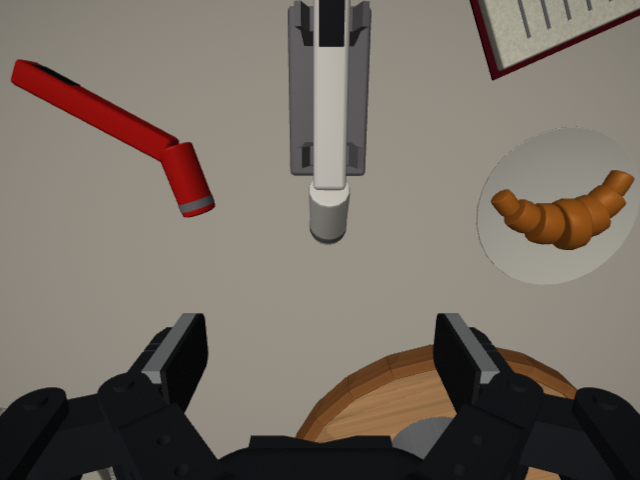

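The wrist view shows the white handle at columns 313–349 with its front edge near row 188 and the head at (328,215). The plate is at (560,205), well to the side. I'll measure the handle's centreline.

```bash
python3 - <<'E'
from h import *
w=np.load('w3.npz');g=w['color'].astype(int).min(2)
for r in(60,90,120,150,180,186,189,192): 
    x=np.where(g[r,295:370]>190)[0]+295; print(r,x.min() if len(x) else None,x.max() if len(x) else None,g[r,330])
P=[]
for r in(60,90,120,135,150,175):
    x=np.where(g[r,295:370]>175)[0]+295; P.append(plane(w,[(x.min()+x.max())/2,r],97)[0][:2])
P=np.array(P);d=P[0]-P[-1];print(P,np.degrees(np.arctan2(d[1],d[0])))
u=d/np.linalg.norm(d)
F=plane(w,(330.5,188),97)[0][:2];print(F,'centre',F+75*u)
plan([([*(F+75*u),140],np.degrees(np.arctan2(d[1],d[0])))])
E
```

```text
60 None None 170
90 None None 171
120 None None 171
150 None None 169
180 None None 168
186 None None 156
189 None None 90
192 None None 179Traceback (most recent call last):
  File "<stdin>", line 7, in <module>
    return umr_minimum(a, axis, None, out, keepdims, initial, where)
ValueError: zero-size array to reduction operation minimum which has no identity
```

```bash
python3 - <<'E'
from h import *
w=np.load('w3.npz');g=w['color'].astype(int).min(2)
P=[]
for r in(60,90,120,135,170):
    x=np.where(g[r,300:365]>150)[0]+300; print(r,x.min(),x.max()); P.append(plane(w,[(x.min()+x.max())/2,r],97)[0][:2])
P=np.array(P);d=P[0]-P[-1];a=np.degrees(np.arctan2(d[1],d[0]));print(P,a)
u=d/np.linalg.norm(d)
F=plane(w,(330.5,188),97)[0][:2];c=F+75*u;print(F,'centre',c)
plan([([*c,135],a),([*c,75],a)])
E
```

```text
60 315 344
90 315 343
120 315 343
135 315 342
170 315 342
[[538.44293973 374.52283503]
 [532.53495731 355.32044493]
 [526.72508797 335.16348656]
 [523.35967326 324.85468322]
 [516.07686997 299.62406467]] 73.37346410873549
[513.68974351 285.66782691] centre [535.14965648 357.53208879]
{"dp": [[0.51, 0.04, 0.63], [1.02, 0.09, 1.26], [1.53, 0.13, 1.88], [2.04, 0.18, 2.51], [2.55, 0.22, 3.14]] , "rot": [[-0.0, 0.0, 0.0], [-0.0, 0.0, 0.0], [-0.0, 0.0, 0.0], [-0.0, 0.01, 0.0], [-0.0, 0.01, 0.0]] }
{"dp": [[-0.0, 0.0, 0.75], [-0.0, 0.0, 1.5]] , "rot": [[-0.0, -0.0, 0.0], [-0.0, -0.0, 0.0]] }
```

play_rows(dp=[[0.51, 0.04, 0.63], [1.02, 0.08, 1.26], [1.53, 0.12, 1.88], [2.04, 0.16, 2.51], [2.55, 0.2, 3.14]], rot=[[0, 0, 0], [0, 0, 0], [0, 0, 0], [0, 0, 0], [0, 0, 0]])

```text
clock: 6.55
eef_pos: [534.9, 356.8, 134.4]
tcp_rot: [3.141, 0.0, 1.278]
contact_force: [-0.3, -0.2, 1.5]
opening: 1.001
grasp_force: 0.0
```

play_rows(dp=[[0, 0, 0], [0, 0, 0.6], [0, 0, 1.2], [0, 0, 1.7], [0, 0, 1.7]], rot=[[0, 0, 0], [0, 0, 0], [0, 0, 0], [0, 0, 0], [0, 0, 0]])

```text
clock: 6.97
eef_pos: [532.1, 354.4, 64.4]
tcp_rot: [-3.138, 0.005, 1.279]
contact_force: [-0.4, -0.8, -0.2]
opening: 1.0
grasp_force: 0.0
```

play_rows(dp=[[0, 0, 0]], rot=[[0, 0, 0]])

```text
clock: 7.05
eef_pos: [533.7, 355.8, 67.5]
tcp_rot: [-3.14, 0.002, 1.279]
contact_force: [0.2, -0.3, 0.1]
opening: 1.0
grasp_force: 0.0
```

Close on the handle.

play_rows(dp=[[0, 0, 0], [0, 0, 0], [0, 0, 0], [0, 0, 0], [0, 0, 0]], rot=[[0, 0, 0], [0, 0, 0], [0, 0, 0], [0, 0, 0], [0, 0, 0]], fingers=0, grip_force=50)

```text
clock: 7.47
eef_pos: [534.1, 357.5, 68.5]
tcp_rot: [3.141, -0.001, 1.28]
contact_force: [1.2, -1.4, 15.2]
opening: 0.301
grasp_force: 15.7
```

play_rows(dp=[[0, 0, 0], [0, 0, 0], [0, 0, 0]], rot=[[0, 0, 0], [0, 0, 0], [0, 0, 0]])

```text
clock: 7.72
eef_pos: [534.2, 357.6, 68.7]
tcp_rot: [3.141, -0.001, 1.28]
contact_force: [-1.0, -1.0, 6.9]
opening: 0.3
grasp_force: 50.1
```

play_rows(dp=[[0, 0, -0.2], [0, 0, -0.5], [0, 0, -1], [0, 0, -1.5], [0, 0, -2]], rot=[[0, 0, 0], [0, 0, 0], [0, 0, 0], [0, 0, 0], [0, 0, 0]])

```text
clock: 8.13
eef_pos: [533.6, 357.2, 149.3]
tcp_rot: [-3.142, 0.0, 1.28]
contact_force: [-0.5, -0.2, -0.7]
opening: 0.294
grasp_force: 49.2
```

play_rows(dp=[[0, 0, -0.7], [0, 0, -1.4], [0, 0, -2.2], [0, 0, -2.2], [0, 0, -2.2]], rot=[[0, 0, 0], [0, 0, 0], [0, 0, 0], [0, 0, 0], [0, 0, 0]])

```text
clock: 8.55
eef_pos: [534.7, 358.0, 238.8]
tcp_rot: [3.139, -0.004, 1.28]
contact_force: [0.3, 1.1, -1.7]
opening: 0.3
grasp_force: 49.3
```

```bash
python3 - <<'E'
from h import *
plan([([583.7,175,242],80),([583.7,135.3,232.3],80)],maxmm=30)
E
```

```text
{"dp": [[-0.58, 0.36, -0.01], [-1.15, 0.71, -0.02], [-1.73, 1.07, -0.04], [-2.3, 1.42, -0.05], [-2.88, 1.78, -0.06]] , "rot": [[0.0, -0.0, -0.16], [0.01, -0.01, -0.32], [0.01, -0.01, -0.48], [0.02, -0.02, -0.64], [0.02, -0.02, -0.79]] }
{"dp": [[-0.6, 0.3, -0.01], [-1.2, 0.61, -0.03], [-1.69, 0.71, 0.09], [-2.18, 0.81, 0.22]] , "rot": [[0.01, -0.01, -0.16], [0.01, -0.01, -0.32], [0.01, -0.01, -0.32], [0.01, -0.01, -0.32]] }
```

play_rows(dp=[[-0.58, 0.36, 0], [-1.15, 0.71, -0.02], [-1.73, 1.07, -0.04], [-2.3, 1.42, -0.05], [-2.88, 1.78, -0.06]], rot=[[0, 0, -0.16], [0, 0, -0.32], [0, 0, -0.48], [0, 0, -0.64], [0, 0, -0.79]])

```text
clock: 8.97
eef_pos: [568.1, 225.1, 236.9]
tcp_rot: [-3.14, 0.001, 1.364]
contact_force: [-0.2, -0.6, -0.5]
opening: 0.299
grasp_force: 49.3
```

play_rows(dp=[[-0.6, 0.3, 0], [-1.2, 0.61, 0], [-1.5, 0.68, 0], [-1.5, 0.68, 0], [-1.5, 0.68, 0]], rot=[[0, 0, -0.16], [0, 0, -0.32], [0, 0, -0.32], [0, 0, -0.32], [0, 0, -0.32]])

```text
clock: 9.38
eef_pos: [582.4, 161.8, 237.3]
tcp_rot: [-3.14, 0.0, 1.394]
contact_force: [0.3, 0.1, -1.9]
opening: 0.291
grasp_force: 49.3
```

```bash
python3 - <<'E'
from h import *
from rig import telemetry, optics
s=telemetry.sense();print(s['clock'],s['eef_pos'],s['tcp_rot'])
T=Ro.from_euler('xyz',s['tcp_rot']);c=np.array(s['eef_pos'])+[0,0,16.3];u=-T.as_matrix()[:,0];u/=np.linalg.norm(u)
X=np.array([c+122*u+[0,0,-42],c-75*u+[0,0,12],[551.5,-47.5,143],c])
ims=[]
for n,(a,b) in dict(side=(190,230),top=(130,290)).items():
    f=optics.grab_frame(n);np.savez(n+'2.npz',**{k:f[k] for k in('color','mtx','R','t')})
    p=proj(f,X);print(n,np.round(p,1).tolist())
    im=f['color'][:,:,::-1].copy()
    x0,y0=(250,150) if n=='side' else (260,150)
    ims.append(cv2.resize(im[y0:y0+170,x0:x0+170],(400,400),interpolation=cv2.INTER_CUBIC)) 
cv2.imwrite('pics/aim.png',np.clip(np.hstack(ims)*1.4,0,255).astype(np.uint8))
E
```

```text
9.3833 [582.42862352 161.84580252 237.33351702] [-3.13997701e+00  2.15732100e-04  1.39409532e+00]
side [[349.6, 234.4], [351.6, 167.7], [350.8, 285.3], [351.0, 188.5]]
top [[365.9, 221.4], [286.9, 205.6], [397.9, 227.6], [317.7, 211.3]]
```

View pics/aim.png

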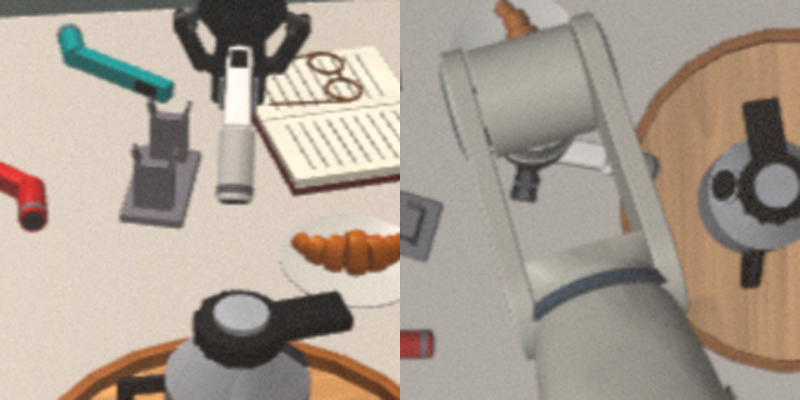

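The views show the head end at side (349,235) and top (368,221), and the window at top (397,228.5). All are within about 1–2 px of prediction. Final approach, then hold.

play_rows(dp=[[-0.2, 0.05, 0.04], [-0.4, 0.1, 0.08], [-0.6, 0.14, 0.11], [-0.65, 0.15, 0.12], [-0.65, 0.15, 0.12]], rot=[[0, 0, 0], [0, 0, 0], [0, 0, 0], [0, 0, 0], [0, 0, 0]])

```text
clock: 9.9
eef_pos: [584.3, 134.7, 233.1]
tcp_rot: [-3.141, 0.0, 1.395]
contact_force: [-0.6, -0.0, -2.0]
opening: 0.297
grasp_force: 49.3
```

play_rows(dp=[[0, 0, 0], [0, 0, 0], [0, 0, 0], [0, 0, 0], [0, 0, 0]], rot=[[0, 0, 0], [0, 0, 0], [0, 0, 0], [0, 0, 0], [0, 0, 0]])

```text
clock: 10.32
eef_pos: [584.5, 135.7, 233.3]
tcp_rot: [3.142, -0.0, 1.396]
contact_force: [-0.9, -0.5, -1.2]
opening: 0.296
grasp_force: 49.3
```

```bash
python3 - <<'E'
from h import *
from rig import telemetry
s=telemetry.sense();print(s['clock'],s['eef_pos'],s['tcp_rot'],np.abs(s['qvel']).max())
M=Ro.from_euler('xyz',s['tcp_rot']).as_matrix();c=np.array(s['eef_pos'])-16.3*M[:,2];u=-M[:,0];z=-M[:,2]
L=c+122*u-42*z;a=(u-z)/2**.5;y=np.cross(z,u);d=np.array([551.5,-47.5,143])-L
print('window in lens',d@a,d@y,d@np.cross(a,y))
E
```

```text
10.3167 [584.46714896 135.67598957 233.31291303] [ 3.14156092e+00 -3.38270872e-05  1.39620576e+00] 0.0019154969297142074
window in lens 91.02409464087954 -0.6502643002620826 -0.3434304375480153
```

play_rows(dp=[[0, 0, 0], [0, 0, 0], [0, 0, 0], [0, 0, 0], [0, 0, 0]], rot=[[0, 0, 0], [0, 0, 0], [0, 0, 0], [0, 0, 0], [0, 0, 0]])

```text
clock: 10.73
eef_pos: [584.5, 135.5, 233.3]
tcp_rot: [-3.142, -0.0, 1.396]
contact_force: [-0.0, 0.4, -1.7]
opening: 0.297
grasp_force: 49.3
```

play_rows(dp=[[0, 0, 0], [0, 0, 0], [0, 0, 0], [0, 0, 0], [0, 0, 0]], rot=[[0, 0, 0], [0, 0, 0], [0, 0, 0], [0, 0, 0], [0, 0, 0]])

```text
clock: 11.15
eef_pos: [584.5, 135.5, 233.3]
tcp_rot: [-3.142, 0.0, 1.396]
contact_force: [0.4, -0.7, -2.3]
opening: 0.297
grasp_force: 49.3
```

play_rows(dp=[[0, 0, 0], [0, 0, 0], [0, 0, 0], [0, 0, 0], [0, 0, 0]], rot=[[0, 0, 0], [0, 0, 0], [0, 0, 0], [0, 0, 0], [0, 0, 0]])

```text
clock: 11.57
eef_pos: [584.5, 135.5, 233.3]
tcp_rot: [-3.142, 0.0, 1.396]
contact_force: [-0.1, 0.3, -0.6]
opening: 0.298
grasp_force: 49.3
```

play_rows(dp=[[0, 0, 0], [0, 0, 0], [0, 0, 0], [0, 0, 0], [0, 0, 0]], rot=[[0, 0, 0], [0, 0, 0], [0, 0, 0], [0, 0, 0], [0, 0, 0]])

```text
clock: 11.98
eef_pos: [584.4, 135.5, 233.3]
tcp_rot: [-3.142, -0.0, 1.396]
contact_force: [-0.8, -0.3, -0.9]
opening: 0.298
grasp_force: 49.3
```

play_rows(dp=[[0, 0, 0], [0, 0, 0], [0, 0, 0], [0, 0, 0], [0, 0, 0]], rot=[[0, 0, 0], [0, 0, 0], [0, 0, 0], [0, 0, 0], [0, 0, 0]])

```text
clock: 12.4
eef_pos: [584.5, 135.5, 233.3]
tcp_rot: [3.142, 0.0, 1.396]
contact_force: [0.2, -0.4, -0.8]
opening: 0.294
grasp_force: 49.3
```

play_rows(dp=[[0, 0, 0], [0, 0, 0], [0, 0, 0], [0, 0, 0], [0, 0, 0]], rot=[[0, 0, 0], [0, 0, 0], [0, 0, 0], [0, 0, 0], [0, 0, 0]])

```text
clock: 12.82
eef_pos: [584.5, 135.5, 233.3]
tcp_rot: [-3.142, 0.0, 1.396]
contact_force: [0.0, -0.1, -0.6]
opening: 0.297
grasp_force: 49.3
```

```bash
python3 - <<'E'
from h import *
plan([([582,180,240],80),([534.2,357.6,240],73.35),([534.2,357.6,100],73.35)],maxmm=30)
E
```

```text
{"dp": [[0.54, -0.13, -0.08], [1.08, -0.25, -0.17], [1.68, -0.53, -0.17], [2.27, -0.81, -0.17], [2.87, -1.09, -0.17]] , "rot": [[-0.0, 0.0, -0.0], [-0.0, 0.0, -0.0], [-0.0, 0.0, 0.16], [-0.0, 0.0, 0.31], [-0.0, 0.0, 0.47]] }
{"dp": [[0.58, -0.31, 0.0], [1.16, -0.61, 0.0], [1.74, -0.92, 0.0], [2.32, -1.23, 0.0], [2.32, -1.23, 0.7]] , "rot": [[-0.0, 0.0, 0.16], [-0.0, 0.0, 0.32], [-0.0, 0.0, 0.48], [-0.0, 0.0, 0.64], [-0.0, 0.0, 0.64]] }
{"dp": [[0.0, 0.0, 0.7], [0.0, 0.0, 1.4], [0.0, 0.0, 2.1], [0.0, 0.0, 2.8]] , "rot": [[-0.0, 0.0, -0.0], [-0.0, 0.0, -0.0], [-0.0, 0.0, -0.0], [-0.0, 0.0, -0.0]] }
```

Held for over 2.5 s. Now return to the cradle.

play_rows(dp=[[0.54, -0.13, -0.08], [1.08, -0.25, -0.17], [1.68, -0.53, -0.17], [2.27, -0.81, -0.17], [2.87, -1.09, -0.17]], rot=[[0, 0, 0], [0, 0, 0], [0, 0, 0.16], [0, 0, 0.31], [0, 0, 0.47]])

```text
clock: 13.23
eef_pos: [561.2, 257.1, 240.2]
tcp_rot: [3.141, -0.0, 1.346]
contact_force: [-0.4, 0.8, -1.1]
opening: 0.302
grasp_force: 49.3
```

play_rows(dp=[[0.58, -0.31, 0], [1.16, -0.61, 0], [1.74, -0.92, 0], [2.32, -1.23, 0], [2.32, -1.23, 0]], rot=[[0, 0, 0.16], [0, 0, 0.32], [0, 0, 0.48], [0, 0, 0.64], [0, 0, 0.64]])

```text
clock: 13.65
eef_pos: [532.9, 361.7, 240.1]
tcp_rot: [-3.141, -0.002, 1.281]
contact_force: [-0.6, -0.3, -1.3]
opening: 0.296
grasp_force: 49.3
```

play_rows(dp=[[0, 0, 0.5], [0, 0, 1.2], [0, 0, 1.9], [0, 0, 2.4], [0, 0, 2.4]], rot=[[0, 0, 0], [0, 0, 0], [0, 0, 0], [0, 0, 0], [0, 0, 0]])

```text
clock: 14.07
eef_pos: [531.8, 355.5, 139.6]
tcp_rot: [-3.137, 0.006, 1.28]
contact_force: [-0.7, -0.7, -2.3]
opening: 0.296
grasp_force: 49.3
```

play_rows(dp=[[0, 0, 0], [0, 0, 0]], rot=[[0, 0, 0], [0, 0, 0]])

```text
clock: 14.23
eef_pos: [535.0, 357.8, 145.5]
tcp_rot: [3.14, -0.001, 1.28]
contact_force: [0.6, -0.0, -1.2]
opening: 0.3
grasp_force: 49.3
```

```bash
python3 - <<'E'
from h import *
plan([([534.2,357.6,105],73.35),([534.2,357.6,69.5],73.35)],maxmm=12)
E
```

```text
{"dp": [[-0.0, -0.0, 0.25], [-0.01, -0.01, 0.51], [-0.01, -0.01, 0.76], [-0.01, -0.02, 1.01], [-0.01, -0.02, 1.31]] , "rot": [[0.0, -0.0, -0.0], [0.01, -0.01, -0.0], [0.01, -0.01, -0.0], [0.01, -0.01, -0.01], [0.01, -0.01, -0.01]] }
{"dp": [[-0.0, 0.0, 0.29], [-0.0, 0.0, 0.59]] , "rot": [[0.0, -0.0, 0.0], [0.0, -0.0, 0.0]] }
```

play_rows(dp=[[0, -0.01, 0.25], [0, -0.02, 0.6], [0, -0.02, 0.95], [0, -0.02, 1.25], [0, -0.02, 1.4]], rot=[[0, 0, 0], [0, 0, 0], [0, 0, 0], [0, 0, 0], [0, 0, 0]])

```text
clock: 14.65
eef_pos: [533.1, 357.6, 87.1]
tcp_rot: [-3.141, 0.0, 1.28]
contact_force: [-0.2, -0.0, -1.7]
opening: 0.294
grasp_force: 49.3
```

play_rows(dp=[[0, 0, 0.1], [0, 0, 0.2], [0, 0, 0.3], [0, 0, 0.4], [0, 0, 0.4]], rot=[[0, 0, 0], [0, 0, 0], [0, 0, 0], [0, 0, 0], [0, 0, 0]])

```text
clock: 15.07
eef_pos: [533.2, 357.7, 71.6]
tcp_rot: [-3.141, 0.0, 1.28]
contact_force: [-0.3, -0.3, -1.1]
opening: 0.298
grasp_force: 49.3
```

play_rows(dp=[[0, 0, 0.04], [0, 0, 0.08], [0, 0, 0.08]], rot=[[0, 0, 0], [0, 0, 0], [0, 0, 0]])

```text
clock: 15.32
eef_pos: [533.4, 357.8, 68.8]
tcp_rot: [3.142, 0.0, 1.28]
contact_force: [-0.2, -0.4, -0.9]
opening: 0.296
grasp_force: 49.3
```

play_rows(dp=[[0, 0, 0.02], [0, 0, 0.03], [0, 0, 0.03]], rot=[[0, 0, 0], [0, 0, 0], [0, 0, 0]])

```text
clock: 15.57
eef_pos: [533.4, 357.8, 68.7]
tcp_rot: [3.141, -0.0, 1.28]
contact_force: [-3.1, -0.7, 6.6]
opening: 0.299
grasp_force: 50.5
```

play_rows(dp=[[0, 0, 0], [0, 0, 0], [0, 0, 0], [0, 0, 0], [0, 0, 0]], rot=[[0, 0, 0], [0, 0, 0], [0, 0, 0], [0, 0, 0], [0, 0, 0]], fingers=1)

```text
clock: 15.98
eef_pos: [533.4, 357.8, 67.6]
tcp_rot: [-3.142, 0.0, 1.28]
contact_force: [-0.1, -0.4, -0.8]
opening: 0.976
grasp_force: 0.0
```

play_rows(dp=[[0, 0, -0.3], [0, 0, -0.9], [0, 0, -1.6], [0, 0, -2.3], [0, 0, -3]], rot=[[0, 0, 0], [0, 0, 0], [0, 0, 0], [0, 0, 0], [0, 0, 0]])

```text
clock: 16.4
eef_pos: [533.3, 357.7, 189.8]
tcp_rot: [3.141, -0.0, 1.28]
contact_force: [1.3, -0.3, -0.8]
opening: 1.001
grasp_force: 0.0
```

play_rows(dp=[[-0.8, 0, -0.6], [-1.6, 0, -1.2], [-2.4, 0, -1.6], [-2.4, 0, -1.6], [-2.4, 0, -1.6]], rot=[[0, 0, 0], [0, 0, 0], [0, 0, 0], [0, 0, 0], [0, 0, 0]])

```text
clock: 16.82
eef_pos: [506.2, 265.0, 254.0]
tcp_rot: [3.139, -0.002, 1.278]
contact_force: [-0.4, -0.3, -0.2]
opening: 0.999
grasp_force: 0.0
```

```bash
python3 - <<'E'
from h import *
from rig import telemetry, optics
s=telemetry.sense();print(s['clock'],s['eef_pos'],s['contact_force'])
f=optics.grab_frame('wrist');w=wristcam(f,s);o=np.load('w3.npz');g=w['color'].astype(int).min(2)
e=optics.grab_frame('side')['color']
p=np.hstack([cv2.resize(f['color'],(400,300)),cv2.resize(e,(400,300))])[:,:,::-1];cv2.imwrite('pics/end.png',p)
# white handle lines in world as before, front edge
for r in range(40,200,20):
    x=np.where(g[r,280:390]>150)[0]+280
    if len(x): print(r,x.min(),x.max(),plane(w,[(x.min()+x.max())/2,r],97)[0][:2])
print(proj(w,[[513.7,285.7,97]]))
c=int(proj(w,[[513.7,285.7,97]])[0,0]);print(g[120:260,c].tolist())
a=np.load('side.npz')['color'].astype(int);d=np.abs(a-e).max(2)
for n,(y0,y1,x0,x1) in dict(mug=(365,430,300,352),candle=(355,420,372,425),plate=(238,282,362,438)).items(): print(n,(d[y0:y1,x0:x1]>40).mean())
E
```

```text
16.8167 [506.19847332 265.03189843 253.97276968] [-0.40503597 -0.28861012 -0.20388684]
40 302 304 [533.34888823 392.63283685]
60 303 332 [539.30207125 377.63704689]
80 303 332 [535.53562869 365.17699065]
100 303 332 [531.66070624 352.35806381]
120 303 331 [527.3216195  339.26984658]
140 303 331 [523.21000253 325.68666825]
160 304 331 [519.33607736 311.58601787]
180 304 331 [514.97675615 297.16461448]
[[320.20314809 194.66967217]]
[171, 171, 171, 170, 171, 171, 170, 170, 170, 170, 170, 170, 170, 170, 170, 170, 170, 169, 169, 169, 170, 170, 170, 170, 170, 170, 169, 170, 169, 169, 169, 169, 169, 169, 170, 169, 169, 169, 169, 168, 169, 168, 169, 169, 169, 169, 169, 168, 168, 168, 168, 168, 167, 168, 168, 168, 168, 168, 168, 168, 167, 167, 167, 168, 168, 167, 167, 167, 167, 167, 166, 167, 166, 146, 125, 103, 120, 173, 178, 178, 179, 179, 179, 179, 180, 180, 180, 180, 180, 180, 182, 185, 184, 133, 110, 97, 96, 96, 96, 95, 96, 95, 95, 95, 94, 94, 94, 94, 93, 94, 94, 93, 93, 93, 93, 92, 92, 92, 92, 92, 91, 91, 91, 91, 91, 92, 55, 47, 47, 46, 87, 116, 131, 133, 133, 133, 133, 133, 133, 133]
mug 0.0
candle 0.0
plate 0.061004784688995214
```

View pics/end.png

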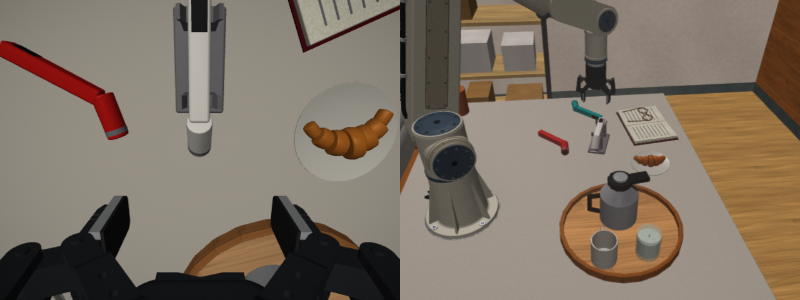

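The final view shows the thermometer back in the cradle, its front edge at row 194 against 194.7 predicted. The lug is at the locked mark, the mug and candle haven't changed, and the plate looks in place.

```bash
python3 -c "
from rig import r
print(r.sign_off())"
```

```text
the job is handed in; nothing more can be done
None
```

I locked the jug's collar, held the thermometer on the window at about 91 mm for 2.5 s, laid it back in its cradle, and handed the job in; no verdict was returned.

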